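# Close a junction box: set the cover on and snap its four tabs

## Task

Close the junction box on the sloped stand: pick up the light grey cover by its pull bar and set it flat and square on the box, with all its tabs still up. Then press the four orange tabs in turn until each one has snapped fully in, leaving the cover seated; do not push aside the phone, tape measure, screw carton or round conduit box.

Things in the scene. Friction and masses are not known exactly. Their poses are not given: they have to be found in the camera images.
- stand: Sloped steel stand (base 150 x 200 mm) with the open dark grey junction box fixed on it; origin on the desk under its middle, x towards the box's high side, z up. The box is 130 x 180 x 50 mm outside, walls 5 mm, a conduit stub (32 mm across, 18 mm long) on each short end, tilted 30 degrees: low side towards negative x, about facing the robot.
- box_rim (a point): Centre of the box's open top, in the plane of its rim, about 89 mm above the desk. x up the 30 degree slope, along the 130 mm sides; y level, along the 180 mm sides; z out of the box, square to the rim. The mouth is 120 (x) x 170 (y) mm.
- cover_grip (a point): Centre, half-way up, of the black pull bar on the loose light grey cover (0.3 kg), which starts flat on the desk, right way up. Bar 22 mm wide (x), 70 mm long (y), 30 mm high; plate top 15 mm below this point. x across the bar, y along it, z out of the plate. Seated, this point is 20 mm along z above box_rim and the axes lie along the box's (either way round fits).
- cover_under (a point): Centre of the underside of the cover's plate (130 in x, 180 in y, 5 mm thick), 20 mm under cover_grip, same axes. It comes to lie at box_rim. Below the plate a locating frame 10 mm deep, about 114 (x) x 163 (y) mm outside, drops into the mouth of the box with about 3 mm to spare on each side; on the desk the cover rests on this frame.
- tab1_top (a point): Centre of the top face of an orange snap tab (26 x 32 mm pad) at the corner of the cover at negative x, positive y of the pull bar (40 mm in x, 64 mm in y from its centre). When up, its top stands 10 mm proud of the plate's top (5 mm below cover_grip's height); when engaged, 2 mm proud. Axes as the cover's. It moves down with the tab.
- tab1 (a joint): Travel of that snap tab into the cover, m: 0 = up (as at the start), 0.008 = fully engaged. It moves along the cover's z and is sprung over-centre: it resists with about 6 N at first, less as it goes in, and past 4 mm it snaps fully home and stays; let go before that and it springs up again.
- tab2_top (a point): Centre of the top face of an orange snap tab (26 x 32 mm pad) at the corner of the cover at negative x, negative y of the pull bar (40 mm in x, 64 mm in y from its centre). When up, its top stands 10 mm proud of the plate's top (5 mm below cover_grip's height); when engaged, 2 mm proud. Axes as the cover's. It moves down with the tab.
- tab2 (a joint): Travel of that snap tab into the cover, m: 0 = up (as at the start), 0.008 = fully engaged. It moves along the cover's z and is sprung over-centre: it resists with about 6 N at first, less as it goes in, and past 4 mm it snaps fully home and stays; let go before that and it springs up again.
- tab3_top (a point): Centre of the top face of an orange snap tab (26 x 32 mm pad) at the corner of the cover at positive x, positive y of the pull bar (40 mm in x, 64 mm in y from its centre). When up, its top stands 10 mm proud of the plate's top (5 mm below cover_grip's height); when engaged, 2 mm proud. Axes as the cover's. It moves down with the tab.
- tab3 (a joint): Travel of that snap tab into the cover, m: 0 = up (as at the start), 0.008 = fully engaged. It moves along the cover's z and is sprung over-centre: it resists with about 6 N at first, less as it goes in, and past 4 mm it snaps fully home and stays; let go before that and it springs up again.
- tab4_top (a point): Centre of the top face of an orange snap tab (26 x 32 mm pad) at the corner of the cover at positive x, negative y of the pull bar (40 mm in x, 64 mm in y from its centre). When up, its top stands 10 mm proud of the plate's top (5 mm below cover_grip's height); when engaged, 2 mm proud. Axes as the cover's. It moves down with the tab.
- tab4 (a joint): Travel of that snap tab into the cover, m: 0 = up (as at the start), 0.008 = fully engaged. It moves along the cover's z and is sprung over-centre: it resists with about 6 N at first, less as it goes in, and past 4 mm it snaps fully home and stays; let go before that and it springs up again.
- phone: Black phone lying face up, 59 x 118 x 10 mm; origin at the centre of its underside; bystander.
- tape_measure: Tape measure, black and orange, 62 x 83 x 38 mm; origin at the centre of its underside; bystander.
- screw_box: Small brown carton of screws, 56 x 85 x 42 mm; origin at the centre of its underside; bystander.
- conduit_box: White round conduit box with spouts, 65 x 103 x 29 mm; origin at the centre of its underside; bystander.

How it is judged:
By the outcome, as a careful person would: the job done as asked, in the order asked, and still so for the second after the job is handed in, with the robot touching nothing.
It also fails if it takes over 58 s, if anything falls off the work surface, if the arm or the gripper's body presses on something with over 40 N, if the wrist force passes 120 N, or if a joint passes its speed limit or range.

## Robot

A 6-joint arm with a two-finger parallel gripper is mounted at the origin on a cart in front of the work surface, level with it; the furniture and walls round the work are solid. World frame = base frame: x ahead of the robot, y to its left, z up, the work surface at z = 0. Lengths are in m, angles in degrees, forces in N, time in s.
With the tool pointing down it reaches from about 0.35 to 0.875 m from the base axis. Payload 4.2 kg.
Tool frame: the origin (TCP) lies between the finger pads; the fingertips stand 8 mm ahead of it and the grasp point (between the pads) lies 11 mm behind it; z points along the fingers, y is the line along which they close (so a half turn about z gives the same grasp; the last joint's range is limited). The gripper opens to 87 mm and grips with 3 to 60 N. Pads are 19 mm wide; open, the fingers measure 117 mm over their backs; the gripper's body (75 mm by 190 mm) begins 51 mm behind the grasp point.
Start: joints at [-62.418, 22.042, 0.453, 0, -68.411, -14.817], TCP at [0.138, -0.61, 0.231] pointing down, gripper open.
Joint ranges: [-179.83, 179.83], [-69.29, 118.12], [-61.27, 80.66], [-181.25, 117.63], [-171.15, -9.14], [-177.46, 177.46]. Speed limits (degrees/s): [159.86, 159.86, 180, 180, 180, 180].

## Interface

Orientations are given as a 3x3 rotation matrix whose columns are the frame's x, y, z axes.
In Python, from station import sense, capture, camera_model, finish_job, find_in gives the robot as it stands. The module is installed in compiled form; this text tells all that it offers.
- The arm moves only by the tool arm_command, never from a script. Its argument "motion" is a list of rows, each a list of 7 numbers: the finger opening in mm, from 0 to 87, then the shift along the tool's x, y, z in mm, then the turn, a rotation vector about the tool's x, y, z in rad. In form: [[jaw, dx, dy, dz, rx, ry, rz], ...]. A call has 1 to 8 rows; each row shifts and turns the commanded pose from where the row before left it, along the tool's axes as they then stand; what a row does not reach is not made up. A row lasts 1/10 s, in which the tool goes at most 50 mm and 8.59 degrees, less where a joint would pass 70% of its speed; a pose out of reach is approached as far as the arm can. A call with a gripper value outside its range is refused whole. The fingers move at their own pace and stop on an object; the grip force is fixed at half the most. Time passes only in rows, so rows that do not move let the fingers close. It gives the time, the measured TCP pose, the force, the opening and the grip force at its end, in the units of the state.
- sense(): the state, without advancing time (a new reading comes with each control period).
- capture(name): name is "scene" or "side" or "wrist"; returns the picture (384x512x3 uint8, red, green, blue); there is no depth.
- camera_model(name): a dict with "fx", "fy", "cx", "cy" (pixels), "R" (3x3) and "t" (3): a world point X has camera coordinates R X + t. Camera axes: x right, y down, z forward; pixel columns grow to the right and rows downward; lengths in m; the calibration is good to about 2 mm. A picture is of the moment at which its call begins: read the wrist's pose just before it. camera_model takes no time and is no camera call; for the wrist camera it gives the pose at the moment of the call.
- finish_job(): hands the job in; it is judged then, once.
Trained networks look in the newest picture that a camera, given by its name, has taken for a name from the list of things; names that differ only in an ending like _2 or _b are one class to them, and where a whole thing is asked for, a point or a joint stands for the part that bears it (a point fixed in the world has none). Each returns a list of dicts, best first, with "p" (0 to 1); they miss things now and then, are a little off and sometimes report something else, mostly with a low value. They report only what shows in the picture. A call takes as long as a camera call.
- find_in(target, camera): "location" ([row, column] in pixels, amid what is visible of it).
The state is a dict: "time_s": time; "joints": joint angles; "joint_velocities": joint speeds; "effort": joint torques, N m; "tcp_pos": TCP position; "ee_rot": TCP orientation; "wrist_force": force on the tool from outside, world axes, zero at the start; "moment": the same for the moment, N m; "gripper_width": opening from 0.0 (shut) to 1.0 (fully open); "gripper_force": force on a finger pad.
Only numpy, scipy, OpenCV 4.12 (cv2) and the standard library are available. Lean on these libraries where they do the work, as an engineer would, in place of code of your own. Each camera call takes 0.05 s, during which the arm holds its last target. There are 200 camera calls.

## Working session

There is one attempt and no reset: what is moved stays moved. The work goes in short steps, Python scripts to look and compute and a tool call to move; the robot and the scene stay as the last step left them, time stands still between calls to the robot, and variables do not carry over. Pictures are saved under pics/ and viewed, at most 10 in all, crops included, and the job is handed in when it is done.

Besides the shell and the picture viewer there is one more tool, called in YAML: its name, and indented under it one key for each argument. arm_command: Moves the arm, as the interface text tells. Its arguments: {"type":"object","properties":{"motion":{"type":"array"}},"required":["motion"]}

```bash
mkdir -p pics
python3 - <<'E'
from station import *
import cv2,numpy as np
s=sense();print(s['time_s'],s['tcp_pos'],s['ee_rot'])
for n in ("scene","side"):
    im=capture(n);cv2.imwrite(f'pics/{n}0.png',im[...,::-1]);m=camera_model(n)
    print(n,{k:np.round(v,4).tolist() for k,v in m.items()})
    for t in("cover_grip","tab1_top","tab2_top","tab3_top","tab4_top","stand","box_rim"):
        try:print(t,[(np.round(d['location']).tolist(),round(d['p'],2)) for d in find_in(t,n)[:4]])
        except Exception as e:print(t,e)
print(sense()['time_s'])
a=cv2.imread('pics/scene0.png');b=cv2.imread('pics/side0.png');
E
```

```text
0.0 [ 0.13799074 -0.60896005  0.2294517 ] [[-9.75317923e-01 -2.20804460e-01 -5.81951542e-04]
 [-2.20805205e-01  9.75315610e-01  2.12675879e-03]
 [ 9.79885967e-05  2.20276390e-03 -9.99997569e-01]]
scene {'fx': 353.9199, 'fy': 353.9199, 'cx': 248.1441, 'cy': 189.1362, 'R': [[-0.729, -0.6844, -0.0091], [-0.4759, 0.5164, -0.7119], [0.4919, -0.5147, -0.7022]], 't': [0.4135, 0.3522, 0.9654]}
cover_grip [([234.0, 211.0], 0.84)]
tab1_top []
tab2_top [([228.0, 232.0], 0.62)]
tab3_top [([236.0, 184.0], 0.39)]
tab4_top [([216.0, 216.0], 0.56)]
stand [([182.0, 284.0], 0.72)]
box_rim [([176.0, 284.0], 0.92)]
side {'fx': 471.9666, 'fy': 471.9666, 'cx': 254.0623, 'cy': 193.5876, 'R': [[-0.8722, -0.489, 0.0131], [-0.2958, 0.5058, -0.8103], [0.3896, -0.7107, -0.5858]], 't': [0.506, 0.2684, 1.4504]}
cover_grip [([246.0, 226.0], 0.77)]
tab1_top [([256.0, 232.0], 0.66)]
tab2_top [([186.0, 283.0], 0.48), ([236.0, 246.0], 0.39), ([258.0, 230.0], 0.37)]
tab3_top []
tab4_top []
stand [([191.0, 279.0], 0.75)]
box_rim [([186.0, 284.0], 0.7)]
0.8
```

Run:
```python
import cv2
a=cv2.imread('pics/scene0.png')[130:310,150:390];b=cv2.imread('pics/side0.png')[130:310,150:390]
cv2.imwrite('pics/c.png',cv2.resize(a,(800,600),interpolation=2));cv2.imwrite('pics/d.png',cv2.resize(b,(800,600),interpolation=2))
```

```text
(no output)
```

View pics/c.png

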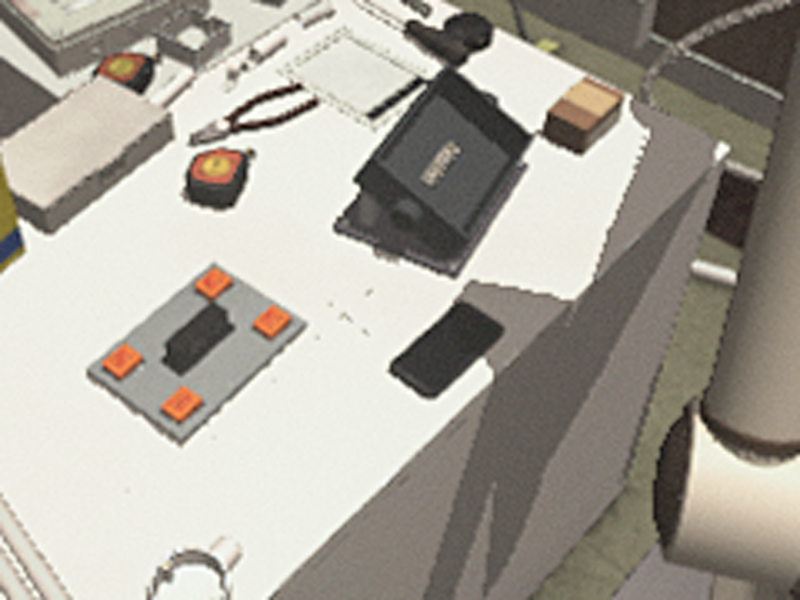

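View pics/d.png

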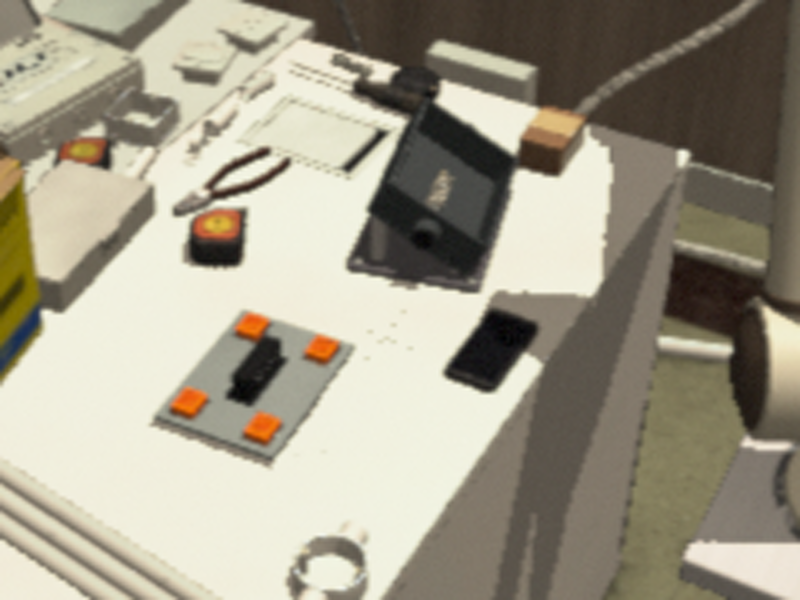

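The views show the cover at left (four orange tabs, black bar) and the open box on the stand, its short end with a stub facing the camera. I'll fit both poses from these corners, then refine with the wrist camera.

```bash
cat > h.py <<'E'
from station import *
import cv2,numpy as np
from scipy.optimize import least_squares
from scipy.spatial.transform import Rotation as Ro
def proj(m,X):
    c=np.atleast_2d(X)@np.array(m['R']).T+m['t'];return np.c_[m['fx']*c[:,0]/c[:,2]+m['cx'],m['fy']*c[:,1]/c[:,2]+m['cy']]
def orange(im,lo=12):
    h=cv2.cvtColor(im,cv2.COLOR_RGB2HSV);k=cv2.inRange(h,(3,150,120),(18,255,255))
    n,_,st,c=cv2.connectedComponentsWithStats(k);return [(st[i,4],c[i]) for i in range(1,n) if st[i,4]>=lo]
def Rz(a):return Ro.from_euler('z',a).as_matrix()
tabs=np.array([[-.04,.064,.025],[-.04,-.064,.025],[.04,.064,.025],[.04,-.064,.025]])
plate=np.array([[-.065,.09,.015],[-.065,-.09,.015],[.065,.09,.015],[.065,-.09,.015]])
def rim(z0=.089):  # rel. stand; rim centre x offset fitted separately
    S=Ro.from_euler('y',-30,degrees=True).as_matrix()
    return np.array([[sx*.065,sy*.09,0] for sx in(-1,1) for sy in(1,-1)])@S.T+[0,0,z0]
def fit(pts,obs,x0):
    # obs list of (model,pix array with nan)
    def r(p):
        X=pts@Rz(p[2]).T+[p[0],p[1],0];e=np.concatenate([(proj(m,X)-q).ravel() for m,q in obs]);return e[~np.isnan(e)]
    s=least_squares(r,x0,loss='soft_l1',f_scale=1.5);return s.x,r(s.x)
E
python3 - <<'E'
from h import *
for n in("scene","side"):
    im=cv2.imread(f'pics/{n}0.png')[...,::-1].copy();print(n,[(a,np.round(c,1).tolist()) for a,c in orange(im)])
A=camera_model('scene');B=camera_model('side')
u=lambda l:np.array(l)*.3+[150,130]
# order: -x+y,-x-y,+x+y,+x-y ; rim
o=[(A,u([(460,235),(533,138),(358,182),(447,68)])),(B,u([(485,255),(520,150),(370,190),(425,100)]))]
p,r=fit(rim(),o,[.5,0,0]);print('rim',p,np.round(r,1))
# cover: near corner in image: +y ; far: -y... try all cyclic
for yaw in(0,):
    o=[(A,u([(182,403),(272,320),(123,361),(213,282)])),(B,u([(262,427),(322,348),(189,402),(252,325)]))]
    p,r=fit(tabs,o,[.5,.2,yaw]);print('cover',p,np.round(r,1))
E
```

```text
scene [(np.int32(53), [213.6, 214.6]), (np.int32(55), [231.1, 226.0]), (np.int32(61), [186.1, 237.9]), (np.int32(69), [204.0, 250.7])]
side [(np.int32(38), [175.0, 174.9]), (np.int32(69), [215.0, 197.6]), (np.int32(54), [225.2, 227.5]), (np.int32(51), [246.2, 234.3]), (np.int32(61), [206.5, 250.3]), (np.int32(66), [228.3, 257.9])]
rim [ 0.53608785 -0.15812915  0.22338319] [-0.4  3.3 -0.9  1.5  1.4 -6.2 -1.5 -0.9 -0.1 -0.3 -0.4  3.8  3.9 -1.5
  0.1 -0.5]
cover [0.58732685 0.1650096  0.07035763] [-0.7  0.3 -0.5  0.2 -0.9 -0.  -0.5  0.2  0.8 -0.4  0.6 -0.6  0.6 -0.5
  0.4 -0.5]
```

Run:
```python
from h import *
s=sense();m=camera_model('wrist');R=s['ee_rot'];Rm=np.array(m['R']);c=-Rm.T@m['t']
print(m['fx'],m['cx'],m['cy'],'cam in tool',R.T@(c-s['tcp_pos']),'axes(tool)\n',np.round(R.T@Rm.T,3))
```

```text
296.06882016300517 256.09654468431484 190.87740925719993 cam in tool [ 0.06873442  0.00025067 -0.15384331] axes(tool)
 [[-0.001 -0.967 -0.253]
 [ 1.    -0.    -0.002]
 [ 0.001 -0.253  0.967]]
```

```bash
cat >> h.py <<'E'
def plan(p1,R1,jaw,n,p0=None,R0=None):
    s=sense();p0=s['tcp_pos'] if p0 is None else p0;R0=s['ee_rot'] if R0 is None else R0
    w=Ro.from_matrix(R0.T@R1).as_rotvec();p,R=np.array(p0),np.array(R0);rows=[]
    for i in range(n):
        f=1/(n-i);d=R.T@(p1-p)*f;ww=Ro.from_matrix(R.T@R1).as_rotvec()*f
        d=np.round(d*1000,1);ww=np.round(ww,4);rows.append([jaw]+d.tolist()+ww.tolist())
        p=p+R@d/1000;R=R@Ro.from_rotvec(ww).as_matrix()
    print('len mm/row',1000*np.linalg.norm(p1-p0)/n,'deg/row',np.degrees(np.linalg.norm(w))/n)
    for i in range(0,n,8):print(rows[i:i+8])
def toolR(yaw,tilt=0): # tool y along -x of yawed frame, z down (tilted by tilt: into slope)
    F=Rz(yaw)@Ro.from_euler('y',-tilt,degrees=True).as_matrix()
    return F@np.array([[0,-1,0],[-1,0,0],[0,0,-1.]])
E
python3 -c "
from h import *
plan(np.array([.5,-.1,.35]),toolR(.07),87,16)"
```

```text
len mm/row 39.76724486085997 deg/row 5.077799092234112
[[87, -29.1, 26.1, -7.5, -0.0, -0.0, -0.0886], [87, -31.3, 23.4, -7.5, -0.0, -0.0, -0.0886], [87, -33.2, 20.5, -7.5, -0.0, -0.0, -0.0886], [87, -34.9, 17.5, -7.5, -0.0, -0.0, -0.0886], [87, -36.3, 14.3, -7.5, -0.0, -0.0, -0.0886], [87, -37.5, 11.1, -7.4, -0.0, -0.0, -0.0886], [87, -38.3, 7.7, -7.5, -0.0, -0.0, -0.0886], [87, -38.8, 4.3, -7.4, -0.0, -0.0, -0.0886]]
[[87, -39.1, 0.8, -7.5, -0.0, -0.0, -0.0886], [87, -39.0, -2.6, -7.4, -0.0, -0.0, -0.0887], [87, -38.6, -6.1, -7.5, -0.0, -0.0, -0.0886], [87, -37.9, -9.4, -7.4, -0.0, -0.0, -0.0887], [87, -36.9, -12.8, -7.5, -0.0, -0.0, -0.0886], [87, -35.6, -16.0, -7.4, -0.0, -0.0, -0.0887], [87, -34.1, -19.0, -7.5, -0.0, -0.0, -0.0886], [87, -32.3, -22.0, -7.4, -0.0, -0.0, -0.0887]]
```

arm_command:
  motion:
    - [87,-29,26,-8,0,0,-0.089]
    - [87,-31,23,-8,0,0,-0.089]
    - [87,-33,20,-8,0,0,-0.089]
    - [87,-35,17,-8,0,0,-0.089]
    - [87,-36,14,-8,0,0,-0.089]
    - [87,-37,11,-7,0,0,-0.089]
    - [87,-38,8,-7,0,0,-0.089]
    - [87,-39,4,-7,0,0,-0.089]

```text
time_s: 1.6
tcp_pos: [0.3189, -0.3555, 0.2921]
ee_rot: [[-0.591, -0.807, 0.001], [-0.807, 0.591, -0.0], [-0.0, -0.001, -1.0]]
wrist_force: [0.4, -1.4, 0.0]
gripper_width: 0.999
gripper_force: 0.0
```

arm_command:
  motion:
    - [87,-39,1,-7,0,0,-0.089]
    - [87,-39,-3,-7,0,0,-0.089]
    - [87,-39,-6,-7,0,0,-0.089]
    - [87,-38,-9,-7,0,0,-0.089]
    - [87,-37,-13,-7,0,0,-0.089]
    - [87,-36,-16,-7,0,0,-0.089]
    - [87,-34,-19,-7,0,0,-0.089]
    - [87,-32,-22,-7,0,0,-0.089]

```text
time_s: 2.4
tcp_pos: [0.4989, -0.0993, 0.3482]
ee_rot: [[0.08, -0.997, 0.001], [-0.997, -0.08, 0.0], [0.0, -0.001, -1.0]]
wrist_force: [0.6, 0.0, 0.0]
gripper_width: 0.998
gripper_force: 0.0
```

arm_command:
  motion:
    - [87,0,0,0,0,0,0]
    - [87,0,0,0,0,0,0]

```text
time_s: 2.6
tcp_pos: [0.4985, -0.1001, 0.3474]
ee_rot: [[0.077, -0.997, -0.001], [-0.997, -0.077, 0.0], [-0.0, 0.001, -1.0]]
wrist_force: [-0.7, -0.9, -0.6]
gripper_width: 0.999
gripper_force: 0.0
```

Run:
```python
from h import *
m=camera_model('wrist');im=capture('wrist');cv2.imwrite('pics/w1.png',im[...,::-1])
import pickle;pickle.dump(m,open('w1.pkl','wb'))
s=sense();print(s['tcp_pos'],s['joints'],s['ee_rot'][:,1])
print([(a,np.round(c,1).tolist()) for a,c in orange(im)])
print('rim',proj(m,rim()@Rz(.22).T+[.536,-.158,0]).round(),'tabs',proj(m,tabs@Rz(.07).T+[.587,.165,0]).round())
```

```text
[ 0.49800941 -0.1007146   0.3473608 ] [ 6.89684835e+00  6.86589120e+00 -3.46185035e+00 -2.36024695e-03
 -7.97077047e+01 -2.54087664e+00] [-9.97111780e-01 -7.59454698e-02  6.19842877e-04]
[(np.int32(584), [98.3, 199.5]), (np.int32(21), [216.2, 270.5])]
rim [[279. 174.]
 [263.  47.]
 [199. 195.]
 [170.  50.]] tabs [[220. 327.]
 [218. 266.]
 [177. 327.]
 [173. 266.]]
```

View pics/w1.png

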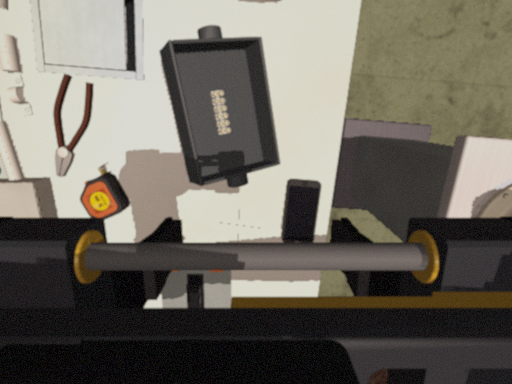

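Run:
```python
import cv2
a=cv2.imread('pics/w1.png')[20:200,145:295];cv2.imwrite('pics/w1c.png',cv2.resize(cv2.convertScaleAbs(a,alpha=1.6,beta=10),(500,600),interpolation=cv2.INTER_CUBIC))
```

```text
(no output)
```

View pics/w1c.png

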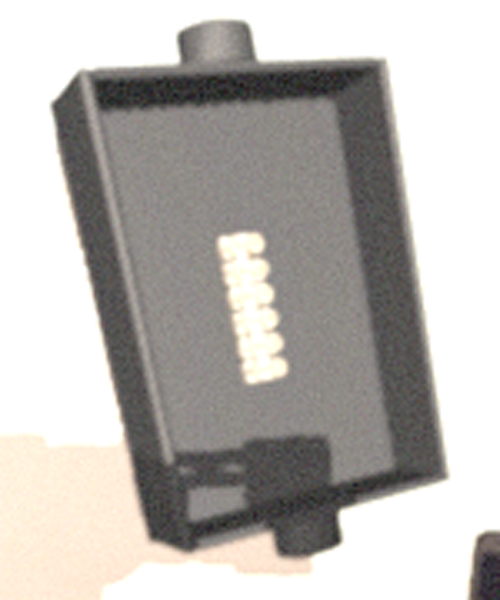

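The wrist crop shows the rim clearly: low-side corners at crop (384,60), (447,475), high-side at (85,70), (190,550).

Run:
```python
from h import *
import pickle
m=pickle.load(open('w1.pkl','rb'))
q=np.array([(447,475),(384,60),(190,550),(85,70)])*.3+[144.65,19.65]
p,r=fit(rim(),[(m,q)],[.53,-.16,.2]);print(p,r.round(1))
# free height check
S=Ro.from_euler('y',-30,degrees=True).as_matrix()
f=lambda v:(proj(m,(rim(v[3]))@Rz(v[2]).T+[v[0],v[1],0])-q).ravel()
print(least_squares(f,[*p,.089]).x)
u=lambda l:np.array(l)*.3+[150,130]
A=camera_model('scene');B=camera_model('side')
for n,c in(('scene',A),('side',B)):
  print(n,((proj(c,rim()@Rz(p[2]).T+[p[0],p[1],0])-[150,130])/.3).round())
oA=np.array([[204,250.7],[231.1,226],[186.1,237.9],[213.6,214.6]]);oB=np.array([[228.3,257.9],[246.2,234.3],[206.5,250.3],[227.5*0+225.2,227.5]])
print('cover',fit(tabs-[0,0,.002],[(A,oA),(B,oB)],[.58,.16,.07]))
```

```text
[ 0.53699951 -0.17074252  0.24945706] [ 2.4  2.2  1.4 -1.9 -0.7  2.4 -2.8 -0.8]
[ 0.53854021 -0.17167102  0.24464806  0.07557728]
scene [[469. 239.]
 [535. 136.]
 [372. 156.]
 [446.  60.]]
side [[491. 247.]
 [521. 156.]
 [390. 180.]
 [427.  93.]]
cover (array([0.59000746, 0.16412434, 0.06652801]), array([-0.4692484 ,  0.23893089, -0.3776761 ,  0.10491086, -0.36303327,
        0.09728753, -0.46385143,  0.06299745,  0.43764662, -0.2089561 ,
        0.44348598, -0.42100588,  0.22203673, -0.27317148,  0.4099104 ,
       -0.4337863 ]))
```

```bash
cat >> h.py <<'E'
def boxF(p):
    return Rz(p[2])@Ro.from_euler('y',-30,degrees=True).as_matrix(),np.array([p[0],p[1],.089])
E
python3 -c "
from h import *
F,c=boxF([.5375,-.171,.248]);t=c+F@[0,.06,.24];print(t)
plan(t,toolR(.248,30),87,8)"
```

```text
[ 0.40644343 -0.14229156  0.2968461 ]
len mm/row 14.067198110652342 deg/row 3.946895161851145
[[87, 4.3, 11.8, 6.3, 0.0654, -0.0056, -0.021], [87, 4.1, 12.3, 5.5, 0.0654, -0.0056, -0.021], [87, 3.9, 12.7, 4.7, 0.0654, -0.0056, -0.021], [87, 3.6, 13.0, 3.8, 0.0653, -0.0056, -0.021], [87, 3.3, 13.4, 2.9, 0.0654, -0.0056, -0.021], [87, 3.1, 13.6, 2.0, 0.0653, -0.0057, -0.021], [87, 2.8, 13.7, 1.2, 0.0654, -0.0056, -0.021], [87, 2.5, 13.8, 0.2, 0.0653, -0.0057, -0.021]]
```

arm_command:
  motion:
    - [87,4,12,6,0.0654,-0.0056,-0.021]
    - [87,4,12,6,0.0654,-0.0056,-0.021]
    - [87,4,13,5,0.0654,-0.0056,-0.021]
    - [87,4,13,4,0.0654,-0.0056,-0.021]
    - [87,3,13,3,0.0654,-0.0056,-0.021]
    - [87,3,14,2,0.0654,-0.0056,-0.021]
    - [87,3,14,1,0.0654,-0.0056,-0.021]
    - [87,2,14,0,0.0654,-0.0056,-0.021]

```text
time_s: 3.45
tcp_pos: [0.4042, -0.1427, 0.2961]
ee_rot: [[0.245, -0.838, 0.488], [-0.97, -0.212, 0.122], [0.001, -0.503, -0.864]]
wrist_force: [0.3, -0.8, -0.2]
gripper_width: 0.999
gripper_force: 0.0
```

arm_command:
  motion:
    - [87,0,0,0,0,0,0]
    - [87,0,0,0,0,0,0]
    - [87,0,0,0,0,0,0]

```text
time_s: 3.75
tcp_pos: [0.4065, -0.1423, 0.297]
ee_rot: [[0.245, -0.839, 0.486], [-0.97, -0.212, 0.122], [0.001, -0.501, -0.865]]
wrist_force: [0.4, -0.6, 1.2]
gripper_width: 1.001
gripper_force: 0.0
```

Run:
```python
from h import *
import pickle
s=sense();m=camera_model('wrist');im=capture('wrist');cv2.imwrite('pics/w2.png',im[...,::-1])
pickle.dump(m,open('w2.pkl','wb'))
print(s['tcp_pos'],s['joints'],np.abs(s['joint_velocities']).max());p=[.5375,-.171,.248]
q=proj(m,rim()@Rz(p[2]).T+[p[0],p[1],0]);print(q.round(1))
x0,y0=np.maximum(q.min(0)-20,0).astype(int);x1,y1=(q.max(0)+20).astype(int)
a=im[y0:y1,x0:x1,::-1];print(x0,y0,a.shape)
cv2.imwrite('pics/w2c.png',cv2.resize(cv2.convertScaleAbs(a,alpha=1.6,beta=10),None,fx=3,fy=3,interpolation=cv2.INTER_CUBIC)[:600,:800])
```

```text
[ 0.40652429 -0.14226405  0.29702346] [ -4.91261708 -11.96061177 -28.88805866 -13.27984607 -45.14227896
  26.13994175] 0.766497095143953
[[303.8 188.5]
 [309.7  45.2]
 [209.  188.5]
 [203.1  45.3]]
183 25 (183, 146, 3)
```

View pics/w2c.png

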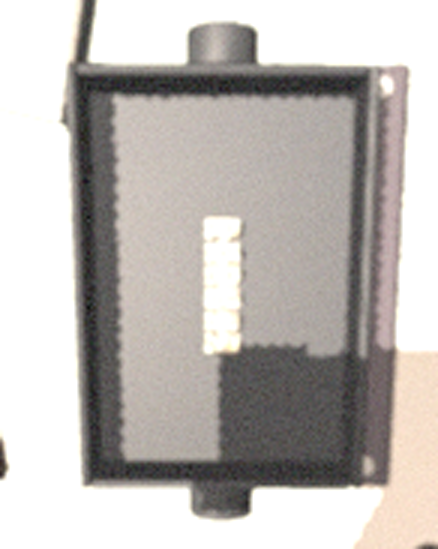

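Run:
```python
import cv2
g=cv2.cvtColor(cv2.imread('pics/w2.png'),6)
for r in(60,90,110,150,170):print('row',r,g[r-1:r+2,200:222].mean(0).round().astype(int).tolist(),'|300:',g[r-1:r+2,296:322].mean(0).round().astype(int).tolist())
for c in(225,235,275,290):print('col',c,g[40:60,c-1:c+2].mean(1).round().astype(int).tolist(),'|174:',g[174:196,c-1:c+2].mean(1).round().astype(int).tolist())
```

```text
row 60 [205, 203, 189, 145, 97, 88, 93, 73, 49, 31, 25, 25, 33, 44, 52, 55, 54, 57, 56, 52, 69, 93] |300: [101, 98, 98, 99, 86, 66, 46, 41, 47, 62, 86, 94, 80, 65, 63, 74, 90, 103, 106, 108, 102, 92, 113, 175, 210, 216]
row 90 [217, 217, 217, 217, 215, 194, 141, 98, 73, 50, 28, 28, 29, 28, 42, 51, 53, 54, 53, 54, 56, 71] |300: [99, 99, 97, 84, 59, 43, 42, 46, 69, 97, 96, 72, 59, 61, 75, 92, 102, 106, 104, 98, 101, 148, 195, 215, 215, 216]
row 110 [216, 217, 217, 217, 218, 215, 191, 131, 89, 66, 46, 28, 19, 28, 34, 44, 51, 51, 53, 50, 53, 58] |300: [100, 99, 89, 69, 47, 38, 46, 64, 90, 95, 74, 58, 65, 83, 97, 105, 106, 106, 99, 94, 134, 187, 213, 216, 215, 215]
row 150 [217, 217, 216, 217, 216, 217, 216, 197, 153, 100, 75, 56, 31, 23, 24, 32, 43, 48, 47, 46, 47, 48] |300: [48, 40, 35, 36, 33, 36, 35, 46, 41, 48, 60, 57, 58, 57, 58, 61, 54, 59, 92, 123, 134, 137, 136, 138, 137, 135]
row 170 [216, 216, 216, 215, 216, 215, 216, 213, 195, 145, 93, 67, 49, 28, 25, 25, 31, 48, 44, 49, 42, 46] |300: [43, 38, 33, 30, 34, 40, 46, 41, 46, 53, 56, 57, 60, 59, 55, 54, 58, 97, 128, 137, 135, 138, 136, 137, 136, 136]
col 225 [215, 215, 216, 217, 213, 186, 135, 94, 85, 61, 37, 26, 25, 23, 27, 26, 57, 88, 108, 117] |174: [101, 99, 96, 89, 68, 42, 30, 28, 26, 31, 44, 73, 97, 130, 189, 213, 215, 215, 216, 215, 215, 216]
col 235 [216, 216, 215, 217, 213, 186, 134, 93, 83, 59, 36, 25, 30, 22, 27, 27, 56, 92, 109, 115] |174: [104, 103, 102, 99, 75, 41, 28, 27, 29, 30, 38, 73, 94, 132, 191, 214, 216, 216, 216, 216, 215, 216]
col 275 [215, 216, 216, 216, 212, 176, 117, 81, 78, 62, 40, 26, 22, 25, 23, 28, 50, 84, 103, 105] |174: [47, 45, 46, 43, 37, 29, 27, 25, 30, 29, 29, 38, 47, 114, 189, 213, 217, 216, 216, 216, 216, 215]
col 290 [215, 215, 216, 217, 212, 185, 134, 84, 74, 58, 39, 24, 22, 18, 27, 29, 48, 79, 98, 103] |174: [45, 45, 46, 44, 38, 36, 29, 29, 32, 31, 33, 39, 46, 89, 164, 203, 215, 216, 216, 216, 215, 215]
```

The square-on view matches the predicted rim within 1 px, symmetric; box pose (0.5375, -0.171, yaw 0.248). Now the same kind of view for the cover.

```bash
python3 -c "
from h import *
c=np.array([.590,.164,.03]);t=c+Rz(.0665)@[0,.06,.24]
plan(t,toolR(.0665),87,12)"
```

```text
len mm/row 34.02938855640361 deg/row 2.647287866335486
[[87, -25.9, -17.9, 12.9, -0.0436, 0.0039, 0.0148], [87, -26.2, -18.1, 12.0, -0.0436, 0.0039, 0.0148], [87, -26.5, -18.2, 11.1, -0.0436, 0.0039, 0.0148], [87, -26.8, -18.2, 10.3, -0.0436, 0.0039, 0.0148], [87, -27.2, -18.3, 9.3, -0.0436, 0.0039, 0.0148], [87, -27.5, -18.3, 8.4, -0.0436, 0.0039, 0.0148], [87, -27.7, -18.2, 7.6, -0.0436, 0.0039, 0.0147], [87, -28.0, -18.1, 6.6, -0.0436, 0.0039, 0.0148]]
[[87, -28.4, -17.9, 5.8, -0.0436, 0.0039, 0.0147], [87, -28.6, -17.8, 4.9, -0.0436, 0.0039, 0.0148], [87, -28.9, -17.5, 4.0, -0.0436, 0.0039, 0.0147], [87, -29.2, -17.2, 3.0, -0.0437, 0.0038, 0.0148]]
```

arm_command:
  motion:
    - [87,-26,-18,13,-0.0436,0.0039,0.0148]
    - [87,-26,-18,12,-0.0436,0.0039,0.0148]
    - [87,-26,-18,11,-0.0436,0.0039,0.0148]
    - [87,-27,-18,10,-0.0436,0.0039,0.0148]
    - [87,-27,-18,9,-0.0436,0.0039,0.0148]
    - [87,-28,-18,8,-0.0436,0.0039,0.0148]
    - [87,-28,-18,8,-0.0436,0.0039,0.0148]
    - [87,-28,-18,7,-0.0436,0.0039,0.0148]

```text
time_s: 4.6
tcp_pos: [0.5252, 0.1045, 0.2782]
ee_rot: [[0.127, -0.977, 0.169], [-0.992, -0.124, 0.032], [-0.01, -0.172, -0.985]]
wrist_force: [0.5, -0.4, -0.4]
gripper_width: 0.998
gripper_force: 0.0
```

arm_command:
  motion:
    - [87,-28,-18,6,-0.0436,0.0039,0.0148]
    - [87,-29,-18,5,-0.0436,0.0039,0.0148]
    - [87,-29,-18,4,-0.0436,0.0039,0.0148]
    - [87,-29,-17,3,-0.0436,0.0039,0.0148]
    - [87,0,0,0,0,0,0]
    - [87,0,0,0,0,0,0]
    - [87,0,0,0,0,0,0]

```text
time_s: 5.3
tcp_pos: [0.5844, 0.2239, 0.269]
ee_rot: [[0.067, -0.998, -0.0], [-0.998, -0.067, -0.0], [0.0, 0.0, -1.0]]
wrist_force: [-0.0, 0.1, -0.7]
gripper_width: 1.001
gripper_force: 0.0
```

Run:
```python
from h import *
s=sense();m=camera_model('wrist');im=capture('wrist');cv2.imwrite('pics/w3.png',im[...,::-1])
print(s['tcp_pos'],s['joints'])
o=orange(im,60);print([(a,np.round(c,1).tolist()) for a,c in o])
q=proj(m,tabs@Rz(.0665).T+[.59,.164,0]);print(q.round(1))
C=np.array([c for a,c in o]);obs=np.array([C[np.argmin(np.linalg.norm(C-x,axis=1))] for x in q])
p,r=fit(tabs-[0,0,.001],[(m,obs)],[.59,.164,.067]);print('cover',p,r.round(1))
plan(np.array([p[0],p[1],.040-.0+.0])+[0,0,.06],toolR(p[2]),87,5)
```

```text
[0.58437229 0.22390662 0.26899888] [ 3.57568943e+01  2.08579746e+01  4.18675329e+00 -4.94218591e-03
 -7.33558603e+01 -3.19384803e+01]
[(np.int32(182), [221.7, 67.1]), (np.int32(148), [284.4, 66.6]), (np.int32(422), [224.6, 166.1]), (np.int32(374), [282.7, 166.8])]
[[284.4 168.8]
 [286.7  68.1]
 [225.6 168.9]
 [222.9  68.1]]
cover [0.59213263 0.161919   0.06827087] [ 0.2  0.3  0.6 -0.4 -0.3  1.1 -0.5 -0.6]
len mm/row 36.11701307108285 deg/row 0.023829061753835052
[[87, 12.4, -0.7, 33.9, -0.0001, 0.0001, -0.0004], [87, 12.4, -0.8, 33.9, -0.0, 0.0001, -0.0004], [87, 12.4, -0.7, 33.9, -0.0001, 0.0, -0.0004], [87, 12.4, -0.7, 33.9, -0.0, 0.0001, -0.0004], [87, 12.5, -0.8, 33.9, -0.0001, 0.0, -0.0004]]
```

View pics/w3.png

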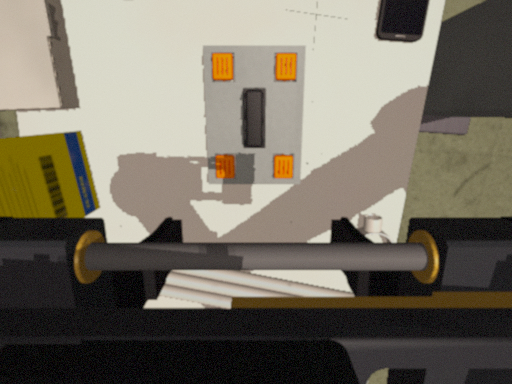

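The wrist view shows the cover square (plate cols 204–304, rows 45–184), matching the fit. Descend and grip.

arm_command:
  motion:
    - [87,12.4,-0.7,34,0,0,0]
    - [87,12.4,-0.7,34,0,0,0]
    - [87,12.4,-0.7,34,0,0,0]
    - [87,12.4,-0.7,34,0,0,0]
    - [87,12.4,-0.7,34,0,0,0]
    - [70,0,0,30,0,0,0]
    - [60,0,0,20,0,0,0]
    - [50,0,0,0,0,0,0]

```text
time_s: 6.15
tcp_pos: [0.5899, 0.1607, 0.0471]
ee_rot: [[0.065, -0.998, -0.005], [-0.998, -0.065, -0.002], [0.002, 0.005, -1.0]]
wrist_force: [-0.5, -0.5, 0.2]
gripper_width: 0.812
gripper_force: 0.0
```

arm_command:
  motion:
    - [50,0,0,0,0,0,0]
    - [50,0,0,0,0,0,0]

```text
time_s: 6.35
tcp_pos: [0.5932, 0.1629, 0.0514]
ee_rot: [[0.067, -0.998, 0.003], [-0.998, -0.067, 0.002], [-0.002, -0.003, -1.0]]
wrist_force: [0.1, 0.9, 0.2]
gripper_width: 0.639
gripper_force: 0.0
```

arm_command:
  motion:
    - [50,0,0,8,0,0,0]
    - [50,0,0,7,0,0,0]
    - [50,0,0,5,0,0,0]
    - [50,0,0,2,0,0,0]
    - [50,0,0,0,0,0,0]
    - [50,0,0,0,0,0,0]
    - [40,0,0,0,0,0,0]

```text
time_s: 7.05
tcp_pos: [0.5923, 0.1626, 0.0273]
ee_rot: [[0.066, -0.998, 0.0], [-0.998, -0.066, 0.001], [-0.001, -0.0, -1.0]]
wrist_force: [0.0, -0.1, -0.1]
gripper_width: 0.536
gripper_force: 0.0
```

arm_command:
  motion:
    - [10,0,0,0,0,0,0]
    - [10,0,0,0,0,0,0]
    - [10,0,0,0,0,0,0]
    - [10,0,0,0,0,0,0]
    - [10,0,0,0,0,0,0]
    - [10,0,0,0,0,0,0]

```text
time_s: 7.65
tcp_pos: [0.5919, 0.1625, 0.0272]
ee_rot: [[0.066, -0.998, -0.001], [-0.998, -0.066, 0.0], [-0.0, 0.001, -1.0]]
wrist_force: [-0.6, 1.0, 1.5]
gripper_width: 0.253
gripper_force: 30.0
```

arm_command:
  motion:
    - [10,0,0,-10,0,0,0]
    - [10,0,0,-20,0,0,0]
    - [10,0,0,-30,0,0,0]
    - [10,0,0,-35,0,0,0]
    - [10,0,0,-35,0,0,0]
    - [10,0,0,-30,0,0,0]
    - [10,0,0,-20,0,0,0]
    - [10,0,0,0,0,0,0]

```text
time_s: 8.45
tcp_pos: [0.5937, 0.163, 0.2109]
ee_rot: [[0.067, -0.998, 0.007], [-0.998, -0.067, 0.004], [-0.003, -0.007, -1.0]]
wrist_force: [1.3, 0.2, -3.0]
gripper_width: 0.25
gripper_force: 30.0
```

```bash
python3 -c "
from h import *
s=sense();print(s['tcp_pos'],s['gripper_width'],s['wrist_force'])
F,c=boxF([.5375,-.171,.248]);t=c+F@[0,0,.0972];print(t)
plan(t,toolR(.248,30),10,14,p0=np.array([.592,.1625,.207]),R0=toolR(.0665))"
```

```text
[0.59371371 0.16304434 0.21086912] 0.2496732837711137 [ 1.34795423  0.24220253 -2.98380462]
[ 0.4903869  -0.18292963  0.17317767]
len mm/row 25.832150605058594 deg/row 2.265152668555428
[[10, 24.1, 8.9, 2.4, 0.0373, -0.0034, -0.0127], [10, 24.0, 9.3, 2.0, 0.0373, -0.0034, -0.0127], [10, 23.9, 9.6, 1.6, 0.0373, -0.0034, -0.0127], [10, 23.8, 10.0, 1.1, 0.0373, -0.0034, -0.0127], [10, 23.7, 10.3, 0.7, 0.0373, -0.0034, -0.0127], [10, 23.5, 10.6, 0.2, 0.0373, -0.0034, -0.0126], [10, 23.4, 10.9, -0.3, 0.0373, -0.0034, -0.0127], [10, 23.3, 11.2, -0.8, 0.0373, -0.0034, -0.0126]]
[[10, 23.1, 11.5, -1.3, 0.0373, -0.0034, -0.0127], [10, 23.0, 11.7, -1.8, 0.0373, -0.0034, -0.0127], [10, 22.8, 11.9, -2.3, 0.0373, -0.0034, -0.0126], [10, 22.6, 12.1, -2.9, 0.0373, -0.0034, -0.0127], [10, 22.5, 12.3, -3.4, 0.0373, -0.0033, -0.0126], [10, 22.3, 12.5, -4.0, 0.0372, -0.0034, -0.0127]]
```

arm_command:
  motion:
    - [10,24,9,2,0.0373,-0.0034,-0.0127]
    - [10,24,9,2,0.0373,-0.0034,-0.0127]
    - [10,24,10,2,0.0373,-0.0034,-0.0127]
    - [10,24,10,1,0.0373,-0.0034,-0.0127]
    - [10,24,10,1,0.0373,-0.0034,-0.0127]
    - [10,23,11,0,0.0373,-0.0034,-0.0126]
    - [10,23,11,0,0.0373,-0.0034,-0.0127]
    - [10,23,11,-1,0.0373,-0.0034,-0.0126]

```text
time_s: 9.25
tcp_pos: [0.5315, -0.0354, 0.1853]
ee_rot: [[0.17, -0.943, 0.285], [-0.985, -0.159, 0.061], [-0.012, -0.291, -0.956]]
wrist_force: [0.0, -0.6, -3.5]
gripper_width: 0.25
gripper_force: 30.0
```

arm_command:
  motion:
    - [10,23,12,-1,0.0373,-0.0034,-0.0127]
    - [10,23,12,-2,0.0373,-0.0034,-0.0127]
    - [10,23,12,-2,0.0373,-0.0034,-0.0126]
    - [10,23,12,-3,0.0373,-0.0034,-0.0127]
    - [10,22,12,-4,0.0373,-0.0033,-0.0126]
    - [10,22,12,-4,0.0372,-0.0034,-0.0127]
    - [10,0,0,0,0,0,0]
    - [10,0,0,0,0,0,0]

```text
time_s: 10.05
tcp_pos: [0.4883, -0.1826, 0.1718]
ee_rot: [[0.243, -0.842, 0.481], [-0.97, -0.209, 0.123], [-0.003, -0.497, -0.868]]
wrist_force: [-0.1, 0.3, -3.5]
gripper_width: 0.249
gripper_force: 30.0
```

arm_command:
  motion:
    - [10,0,0,0,0,0,0]
    - [10,0,0,0,0,0,0]

```text
time_s: 10.25
tcp_pos: [0.4897, -0.1809, 0.1729]
ee_rot: [[0.247, -0.84, 0.483], [-0.969, -0.214, 0.124], [-0.001, -0.499, -0.867]]
wrist_force: [-0.6, 0.1, -3.4]
gripper_width: 0.249
gripper_force: 30.0
```

```bash
cat >> h.py <<'E'
P=[.5375,-.171,.248]
def rel():
    s=sense();F,c=boxF(P);q=F.T@(s['tcp_pos']-c)*1000;e=Ro.from_matrix(s['ee_rot'].T@toolR(P[2],30)).as_rotvec()
    print(round(s['time_s'],2),'tcp in box mm',q.round(1),'rot err',e.round(4),'f box',(F.T@s['wrist_force']).round(1),'moment',(F.T@s['moment']).round(2),'w',round(s['gripper_width']*87,1))
E
python3 - <<'E'
from h import *
rel()
m=camera_model('wrist');im=capture('wrist');cv2.imwrite('pics/w4.png',im[...,::-1]);print([(a,np.round(c,1).tolist()) for a,c in orange(im,60)])
cv2.imwrite('pics/s4.png',cv2.resize(capture('side')[120:240,190:350,::-1],(800,600),interpolation=2))
s=sense();T=(np.array([tabs[:,1]*-1,-tabs[:,0],0*tabs[:,0]+.0022+.000])).T
print(proj(m,s['tcp_pos']+T@s['ee_rot'].T).round(1))
E
```

```text
10.25 tcp in box mm [-0.3  2.1 97.1] rot err [0.0014 0.0018 0.0009] f box [-2.2  0.2 -2.7] moment [0.1  1.59 0.04] w 21.7
[(np.int32(996), [184.1, 121.2]), (np.int32(3107), [331.6, 120.9]), (np.int32(257), [190.4, 122.5]), (np.int32(228), [167.0, 123.0]), (np.int32(256), [178.9, 122.8]), (np.int32(243), [52.1, 155.4]), (np.int32(104), [131.3, 214.1])]
[[319.9 334.2]
 [333.4 123.3]
 [191.3 334.3]
 [177.5 123.3]]
```

View pics/s4.png

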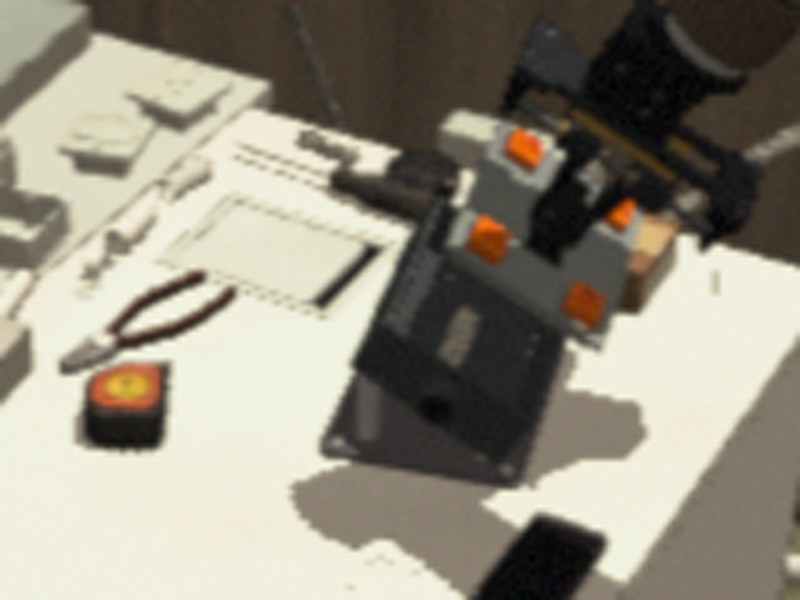

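The side view shows the cover held parallel above the box, all tabs up. Lowering.

arm_command:
  motion:
    - [10,0,0,10,0,0,0]
    - [10,1,0,15,0,0,0]
    - [10,0,0,15,0,0,0]
    - [10,0,0,10,0,0,0]
    - [10,0,0,5,0,0,0]
    - [10,0,0,0,0,0,0]
    - [10,0,0,0,0,0,0]
    - [10,0,0,0,0,0,0]

```text
time_s: 11.15
tcp_pos: [0.5169, -0.1763, 0.1264]
ee_rot: [[0.245, -0.839, 0.485], [-0.969, -0.212, 0.123], [0.0, -0.501, -0.866]]
wrist_force: [-0.3, -0.2, -3.4]
gripper_width: 0.247
gripper_force: 30.0
```

Run:
```python
from h import *
rel()
m=camera_model('wrist');im=capture('wrist');cv2.imwrite('pics/w5.png',im[...,::-1]);rel()
F,c=boxF(P)
print(proj(m,rim()@Rz(P[2]).T+[P[0],P[1],0]).round(1))
s=sense();T=lambda z:np.array([[.09,.065*a,z] for a in(-1,1)])
print('plate -y corners',proj(m,s['tcp_pos']+T(.0122)@s['ee_rot'].T).round(1))
cv2.imwrite('pics/w5c.png',cv2.resize(cv2.convertScaleAbs(im[0:200,120:387,::-1],alpha=1.4),(800,600),interpolation=2))
```

```text
11.15 tcp in box mm [ 0.2 -0.1 43. ] rot err [-0.0007 -0.0001 -0.0002] f box [-2.  -0.1 -2.7] moment [-0.01  1.69 -0.01] w 21.5
11.2 tcp in box mm [ 0.3 -0.1 43.1] rot err [-0.0008 -0.0001 -0.0002] f box [-2.2 -0.8 -3.2] moment [0.07 1.72 0.04] w 22.1
[[340.  324.8]
 [360.6  79. ]
 [173.  324.8]
 [152.6  79. ]]
plate -y corners [[132.1  72.1]
 [380.2  72.1]]
```

View pics/w5c.png

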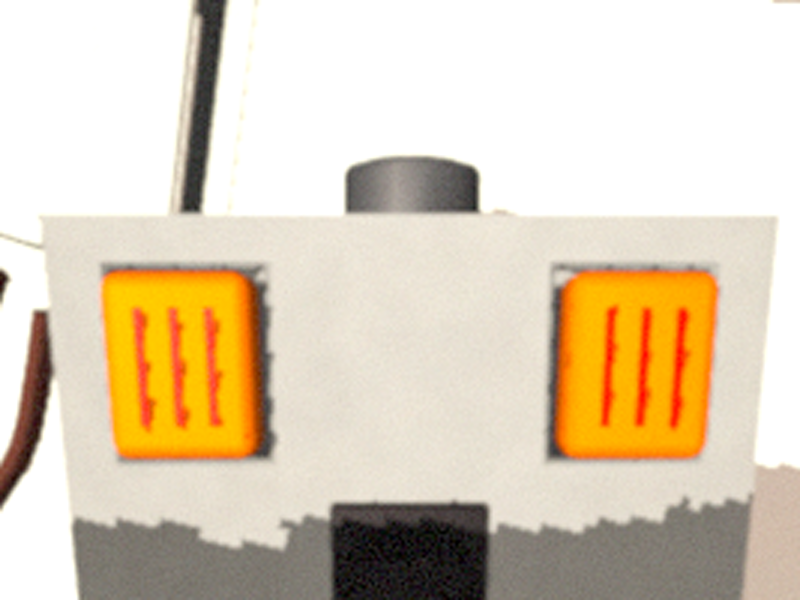

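Plate edge at crop row 215 (corners x 40 and 777) matches prediction within 1 px, stub centred. Insert slowly.

arm_command:
  motion:
    - [10,0,0,6,0,0,0]
    - [10,0,0,5,0,0,0]
    - [10,0,0,3,0,0,0]
    - [10,0,0,3,0,0,0]
    - [10,0,0,2,0,0,0]
    - [10,0,0,2,0,0,0]
    - [10,0,0,0,0,0,0]

```text
time_s: 11.9
tcp_pos: [0.5269, -0.1736, 0.1073]
ee_rot: [[0.245, -0.84, 0.484], [-0.969, -0.212, 0.123], [-0.001, -0.5, -0.866]]
wrist_force: [-0.7, -0.5, -3.6]
gripper_width: 0.252
gripper_force: 30.0
```

```bash
python3 -c "
from h import *
rel()"
```

```text
11.9 tcp in box mm [-0.2  0.1 21.3] rot err [ 0.0005  0.0006 -0.0005] f box [-2.4 -0.3 -2.7] moment [ 0.03  1.69 -0.02] w 21.9
```

arm_command:
  motion:
    - [10,0,0,1.5,0,0,0]
    - [10,0,0,1.5,0,0,0]
    - [10,0,0,1,0,0,0]
    - [10,0,0,0,0,0,0]
    - [10,0,0,0,0,0,0]

```text
time_s: 12.4
tcp_pos: [0.5289, -0.1731, 0.1042]
ee_rot: [[0.245, -0.84, 0.485], [-0.969, -0.212, 0.123], [-0.001, -0.5, -0.866]]
wrist_force: [-0.3, 0.7, -3.0]
gripper_width: 0.253
gripper_force: 30.0
```

```bash
python3 -c "
from h import *
rel()"
```

```text
12.4 tcp in box mm [-0.1  0.1 17.6] rot err [ 0.0001  0.0004 -0.0004] f box [-1.6  0.7 -2.5] moment [ 0.03  1.72 -0.07] w 22.0
```

Still carrying its weight; go on until contact force appears.

arm_command:
  motion:
    - [10,0,0,1,0,0,0]
    - [10,0,0,1,0,0,0]
    - [10,0,0,0,0,0,0]
    - [10,0,0,0,0,0,0]

```text
time_s: 12.8
tcp_pos: [0.529, -0.1731, 0.1041]
ee_rot: [[0.246, -0.839, 0.485], [-0.969, -0.213, 0.123], [-0.0, -0.501, -0.866]]
wrist_force: [-11.4, -0.1, 12.6]
gripper_width: 0.251
gripper_force: 30.0
```

```bash
python3 -c "
from h import *
rel()"
```

```text
12.8 tcp in box mm [-0.   0.1 17.5] rot err [-0.0007  0.0006  0.0005] f box [-3.3  2.7 16.5] moment [ 0.74  2.22 -0.13] w 21.9
```

arm_command:
  motion:
    - [10,0,0,-1.5,0,0,0]
    - [10,0,0,0,0,0,0]
    - [45,0,0,0,0,0,0]
    - [45,0,0,0,0,0,0]
    - [45,0,0,0,0,0,0]
    - [45,0,0,-5,0,0,0]
    - [45,0,0,-20,0,0,0]
    - [45,0,0,-35,0,0,0]

```text
time_s: 13.6
tcp_pos: [0.4994, -0.1802, 0.1545]
ee_rot: [[0.246, -0.842, 0.481], [-0.969, -0.212, 0.124], [-0.003, -0.497, -0.868]]
wrist_force: [1.1, -0.0, -0.1]
gripper_width: 0.511
gripper_force: 0.0
```

arm_command:
  motion:
    - [0,0,0,-35,0,0,0]
    - [0,-25,0,-35,0,0,0]
    - [0,-25,0,-30,0,0,0]
    - [0,-25,0,0,0,0,0]
    - [0,0,0,0,0,0,0]
    - [0,0,0,0,0,0,0]
    - [0,0,0,0,0,0,0]

```text
time_s: 14.3
tcp_pos: [0.4336, -0.1204, 0.2423]
ee_rot: [[0.245, -0.84, 0.484], [-0.97, -0.212, 0.123], [-0.001, -0.5, -0.866]]
wrist_force: [-0.2, 0.3, -0.2]
gripper_width: 0.023
gripper_force: 0.0
```

Run:
```python
from h import *
rel()
m=camera_model('wrist');im=capture('wrist');o=orange(im,60);print([(a,np.round(c,1).tolist()) for a,c in o])
F,c=boxF(P);print('pred tabs seated',proj(m,c+(tabs*[1,1,0]+[0,0,.015])@F.T).round(1))
cv2.imwrite('pics/w6.png',im[:,:,::-1])
```

```text
14.3 tcp in box mm [  0.2  74.5 176.9] rot err [ 0.0003  0.0002 -0.0008] f box [-0.2  0.4 -0.2] moment [-0.02  1.17 -0.04] w 2.0
[(np.int32(704), [216.2, 38.0]), (np.int32(929), [296.6, 39.2]), (np.int32(223), [73.3, 113.6]), (np.int32(581), [219.5, 167.6]), (np.int32(650), [292.5, 167.4]), (np.int32(352), [148.6, 171.0])]
pred tabs seated [[293.2 169.4]
 [297.3  39.6]
 [219.2 169.5]
 [215.   39.7]]
```

View pics/w6.png

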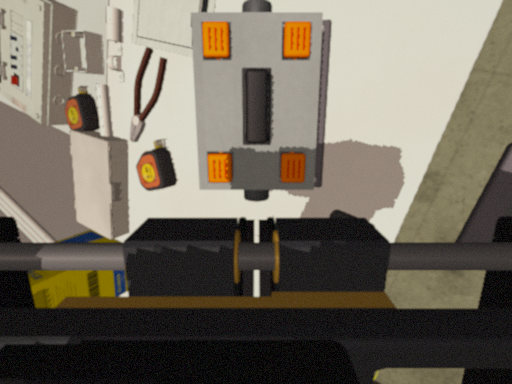

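The cover is seated square (tabs at (216,38),(297,39),(220,168),(293,167) against predictions within ~2 px). Press tab1.

arm_command:
  motion:
    - [0,5,20,25,0,0,0]
    - [0,5,20,35,0,0,0]
    - [0,0,0,35,0,0,0]
    - [0,0,0,30,0,0,0]
    - [0,0,0,15,0,0,0]
    - [0,0,0,5,0,0,0]
    - [0,0,0,0,0,0,0]
    - [0,0,0,0,0,0,0]

```text
time_s: 15.15
tcp_pos: [0.4724, -0.1209, 0.0971]
ee_rot: [[0.245, -0.84, 0.485], [-0.97, -0.212, 0.123], [-0.0, -0.5, -0.866]]
wrist_force: [-0.3, 0.1, 0.2]
gripper_width: 0.004
gripper_force: 0.0
```

```bash
python3 -c "
from h import *
rel()"
```

```text
15.15 tcp in box mm [-39.9  64.6  32.4] rot err [-0.0002 -0.0002 -0.0007] f box [-0.1  0.1  0.3] moment [ 0.06  1.13 -0.04] w 0.3
```

arm_command:
  motion:
    - [0,0,0,5,0,0,0]
    - [0,0,0,4,0,0,0]
    - [0,0,0,3,0,0,0]
    - [0,0,0,3,0,0,0]
    - [0,0,0,3,0,0,0]
    - [0,0,0,0,0,0,0]
    - [0,0,0,0,0,0,0]

```text
time_s: 15.85
tcp_pos: [0.4805, -0.1182, 0.0824]
ee_rot: [[0.246, -0.839, 0.485], [-0.969, -0.213, 0.124], [-0.0, -0.501, -0.865]]
wrist_force: [-11.5, -1.1, 16.4]
gripper_width: 0.004
gripper_force: 9.5
```

```bash
python3 -c "
from h import *
rel()"
```

```text
15.85 tcp in box mm [-39.9  65.1  15.4] rot err [-0.0011  0.0006  0.0004] f box [-1.7  1.7 19.9] moment [0.69 1.3  0.  ] w 0.4
```

Tab1 is at its stop. Tab3 next (80 mm across).

arm_command:
  motion:
    - [0,0,0,-10,0,0,0]
    - [0,0,0,-18,0,0,0]
    - [0,0,-25,0,0,0,0]
    - [0,0,-30,0,0,0,0]
    - [0,0,-25,0,0,0,0]
    - [0,0,0,5,0,0,0]
    - [0,0,0,5,0,0,0]
    - [0,0,0,0,0,0,0]

```text
time_s: 16.65
tcp_pos: [0.5379, -0.1033, 0.1346]
ee_rot: [[0.245, -0.842, 0.481], [-0.97, -0.211, 0.123], [-0.002, -0.497, -0.868]]
wrist_force: [-0.3, -0.2, -0.2]
gripper_width: 0.004
gripper_force: 0.0
```

arm_command:
  motion:
    - [0,0,0,0,0,0,0]
    - [0,0,0,5,0,0,0]
    - [0,0,0,4,0,0,0]
    - [0,0,0,3,0,0,0]
    - [0,0,0,3,0,0,0]
    - [0,0,0,3,0,0,0]
    - [0,0,0,0,0,0,0]
    - [0,0,0,0,0,0,0]

```text
time_s: 17.45
tcp_pos: [0.5475, -0.1014, 0.1224]
ee_rot: [[0.246, -0.839, 0.485], [-0.969, -0.213, 0.123], [-0.001, -0.5, -0.866]]
wrist_force: [-10.1, -1.8, 12.8]
gripper_width: 0.005
gripper_force: 8.0
```

```bash
python3 -c "
from h import *
rel()"
```

```text
17.45 tcp in box mm [39.9 65.  15.5] rot err [-0.0003  0.0006  0.    ] f box [-2.5  0.7 16.2] moment [ 0.53  1.76 -0.04] w 0.4
```

arm_command:
  motion:
    - [0,0,0,-10,0,0,0]
    - [0,0,0,-25,0,0,0]
    - [0,30,0,0,0,0,0]
    - [0,40,0,0,0,0,0]
    - [0,35,0,0,0,0,0]
    - [0,23,0,5,0,0,0]
    - [0,0,0,7,0,0,0]
    - [0,0,0,5,0,0,0]

```text
time_s: 18.25
tcp_pos: [0.5706, -0.2275, 0.1356]
ee_rot: [[0.244, -0.841, 0.483], [-0.97, -0.211, 0.123], [-0.002, -0.499, -0.867]]
wrist_force: [0.0, 0.7, -1.1]
gripper_width: 0.009
gripper_force: 0.0
```

arm_command:
  motion:
    - [0,0,0,0,0,0,0]
    - [0,0,0,5,0,0,0]
    - [0,0,0,4,0,0,0]
    - [0,0,0,3,0,0,0]
    - [0,0,0,3,0,0,0]
    - [0,0,0,3,0,0,0]
    - [0,0,0,0,0,0,0]
    - [0,0,0,0,0,0,0]

```text
time_s: 19.05
tcp_pos: [0.5789, -0.2252, 0.1227]
ee_rot: [[0.247, -0.839, 0.485], [-0.969, -0.213, 0.124], [-0.0, -0.5, -0.866]]
wrist_force: [-8.0, 1.9, 10.9]
gripper_width: 0.007
gripper_force: 6.9
```

```bash
python3 -c "
from h import *
rel()"
```

```text
19.05 tcp in box mm [ 40.1 -62.7  15.8] rot err [-0.0003  0.001   0.0007] f box [-0.8  3.8 13.1] moment [ 1.08  1.53 -0.03] w 0.6
```

arm_command:
  motion:
    - [0,0,0,1,0,0,0]
    - [0,0,0,0,0,0,0]

```text
time_s: 19.25
tcp_pos: [0.579, -0.2252, 0.1226]
ee_rot: [[0.247, -0.839, 0.485], [-0.969, -0.214, 0.124], [-0.0, -0.5, -0.866]]
wrist_force: [-12.6, 1.8, 17.1]
gripper_width: 0.006
gripper_force: 10.1
```

arm_command:
  motion:
    - [0,0,0,-11,0,0,0]
    - [0,0,0,-18,0,0,0]
    - [0,0,25,0,0,0,0]
    - [0,1,30,0,0,0,0]
    - [0,0,25,0,0,0,0]
    - [0,0,0,5,0,0,0]
    - [0,0,0,5,0,0,0]
    - [0,0,0,0,0,0,0]

```text
time_s: 20.05
tcp_pos: [0.5049, -0.2454, 0.0965]
ee_rot: [[0.246, -0.84, 0.485], [-0.969, -0.213, 0.123], [-0.0, -0.5, -0.866]]
wrist_force: [0.3, 0.8, 0.1]
gripper_width: 0.004
gripper_force: 0.0
```

arm_command:
  motion:
    - [0,0,0,0,0,0,0]
    - [0,0,0,5,0,0,0]
    - [0,0,0,4,0,0,0]
    - [0,0,0,3,0,0,0]
    - [0,0,0,3,0,0,0]
    - [0,0,0,3,0,0,0]
    - [0,0,0,0,0,0,0]
    - [0,0,0,0,0,0,0]

```text
time_s: 20.85
tcp_pos: [0.5119, -0.2433, 0.0826]
ee_rot: [[0.247, -0.839, 0.485], [-0.969, -0.213, 0.124], [-0.0, -0.5, -0.866]]
wrist_force: [-9.5, 0.1, 14.8]
gripper_width: 0.004
gripper_force: 8.2
```

```bash
python3 -c "
from h import *
rel()"
```

```text
20.85 tcp in box mm [-40.1 -63.8  15.7] rot err [-0.0002  0.0008  0.0009] f box [-0.5  2.5 17.4] moment [ 0.91  1.34 -0.06] w 0.3
```

Retreat and check.

arm_command:
  motion:
    - [0,0,0,-15,0,0,0]
    - [0,0,0,-40,0,0,0]
    - [0,0,0,-45,0,0,0]
    - [0,-35,-10,-45,0,0,0]
    - [0,-35,-10,-15,0,0,0]
    - [0,-35,-10,0,0,0,0]
    - [0,-33,-10,0,0,0,0]
    - [0,0,0,0,0,0,0]

```text
time_s: 21.65
tcp_pos: [0.437, -0.1212, 0.2348]
ee_rot: [[0.253, -0.837, 0.485], [-0.968, -0.219, 0.126], [0.0, -0.502, -0.865]]
wrist_force: [0.0, 0.0, 0.0]
gripper_width: 0.005
gripper_force: 0.0
```

arm_command:
  motion:
    - [0,0,0,0,0,0,0]
    - [0,0,0,0,0,0,0]
    - [0,0,0,0,0,0,0]

```text
time_s: 21.95
tcp_pos: [0.438, -0.126, 0.2335]
ee_rot: [[0.243, -0.841, 0.484], [-0.97, -0.21, 0.122], [-0.001, -0.499, -0.866]]
wrist_force: [-0.1, -0.2, -0.2]
gripper_width: 0.006
gripper_force: 0.0
```

Run:
```python
from h import *
rel()
m=camera_model('wrist');im=capture('wrist');print([(a,np.round(c,1).tolist()) for a,c in orange(im,60)])
F,c=boxF(P)
for z in(.015,.007):print('pred',proj(m,c+(tabs*[1,1,0]+[0,0,z])@F.T).round(1).tolist())
b=capture('side');w=cv2.resize(im[0:210,150:360,::-1],(400,400),interpolation=2);v=cv2.resize(b[130:240,230:340,::-1],(400,400),interpolation=2)
cv2.imwrite('pics/end.png',np.hstack([w,v]))
```

```text
21.95 tcp in box mm [ -1.7  68.1 167.9] rot err [ 0.0008 -0.0006 -0.0027] f box [-0.3 -0.2 -0.1] moment [-0.05  1.18 -0.05] w 0.5
[(np.int32(705), [216.9, 45.2]), (np.int32(927), [297.7, 45.8]), (np.int32(223), [70.0, 117.6]), (np.int32(362), [145.6, 176.1]), (np.int32(602), [220.4, 174.4]), (np.int32(641), [293.4, 173.5])]
pred [[292.2, 177.1], [295.9, 44.9], [216.5, 177.3], [211.6, 45.1]]
pred [[291.3, 175.5], [294.9, 46.7], [217.4, 175.7], [212.8, 47.0]]
```

View pics/end.png

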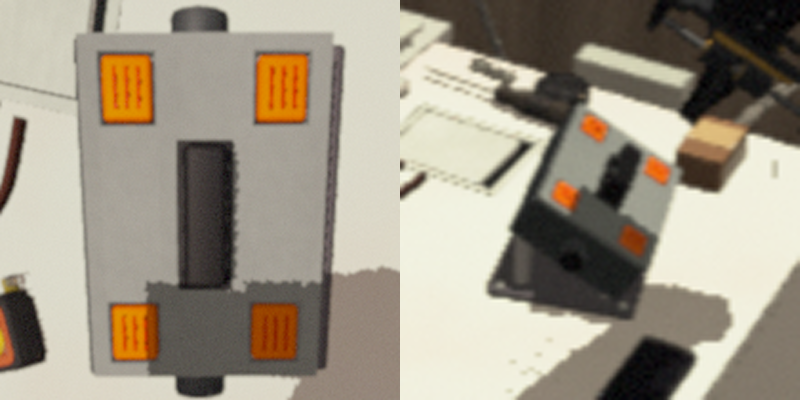

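Both views show the cover flush and square with all four tabs down (tab spacing fits the engaged height). Handing in.

```bash
python3 -c "
from station import *
print(finish_job())"
```

```text
the job is handed in; nothing more can be done
None
```

The cover is seated flat and square on the box, and all four tabs were pressed to their stops after seating. The arm never went near the bystanders, and the job was handed in at about 22 s with the gripper clear.

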